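# Unlock and hold open the heavy bin flap with its lever

### The job

Someone needs both hands free to take parts out of the blue bin, so hold its heavy steel flap open for them. With the fingertips, push the red tab of the locking slide all the way across towards the lever, so that the red post no longer stands under the lever; then press the black pad at the long end of the yellow lever down as far as it goes and finish while still pressing it there, with the flap held up. Work the flap only through the lever, never by touching it, and leave the loose things around the bin where they stand.

Things in the scene. Friction and masses are not known exactly. Their poses are not given: they have to be found in the camera images.
- parts_bin: Blue steel bin with lever stand, fixed on a base plate. Origin on the bench below the lever's pivot; x points from the pivot to the bin, y along the axle, z up; yaw within 0.35 rad. Plate x -110 to 190 mm, y +-90, 6 thick. Bin x 85 to 190, y +-90, 97 high. Grey cheeks at the pivot: 36 long, y +-27, 126 high. Grey slide guides, 46 high, at x -75, y -36 and +72. Axle at z 110.
- lift_lever (a joint): Lever angle, rad: 0 at rest, long end up (sloping up 0.35 away from the pivot, towards -x of the bin), grows as the long end is pressed, 0.70 at the end stop. Yellow bar 24 mm wide, 12 thick. Its short end bears on the flap's underside; let go, it is driven back up. It takes 5 to 10 N down on the pad, 2 to 5 N near the end. With the red post under it, it stops before 0.08.
- lever_pad (a point): Middle of the upper face of the black rubber pad (54 x 50 mm) on the lever's long end, 210 mm from the axle along the lever. About 195 mm above the bench at rest, 51 mm with the lever fully down. It swings about the axle: its x changes by up to 18 mm on the way, so a straight vertical press from its middle stays on the pad.
- lock_slide (a joint): Travel of the locking slide along +y of the bin, m: near 0 locked (red post under the lever), 0.040 at its end stop, fully unlocked. Stays where it is left; about 2 N moves it.
- slide_tab (a point): Middle of the outer (-y) face of the red upright push tab, 65 mm above the bench; push it along +y of the bin with the fingertips about this high. Tab 34 mm wide in x, 8 thick in y, from 24 to 90 mm above the bench. Locked, this face is at x -75, y -104 mm of the bin. The slide's red post (18 x 24 mm, 124 high) stands 104 mm further in +y, under the lever.
- flap_edge (a point): Middle of the upper edge at the free front of the steel flap, x 58 mm of the bin; 105 mm above the bench shut, about 158 mm with the lever fully down. The flap is a plate 135 x 188 mm, 8 thick (two ribs on top), 3.0 to 5.0 kg, hinged on the bin's back rim (+x); it falls shut when the lever is let go. Not to be touched.
- grease_tin: Round red tin, 68 mm diameter, 30 mm high, origin at the middle of its underside. Loose bystander.
- chuck: Grey drill chuck standing upright, 43 mm diameter, 51 mm high, origin at the middle of its underside. Loose bystander.
- solder_spool: Pale spool of solder, 54 mm diameter, 30 mm high, origin at the middle of its underside. Loose bystander.

How it is judged:
By the outcome, as a careful person would: the job done as asked, in the order asked, and still so for the second after the job is handed in, while the arm keeps its last pose, push and grip.
It also fails if it takes over 51 s, if anything falls off the work surface, if the arm or the gripper's body presses on something with over 40 N, if the wrist force passes 120 N, or if a joint passes its speed limit or range.

### The arm

A 6-joint arm with a two-finger parallel gripper is mounted at the origin on a cart in front of the work surface, level with it; the furniture and walls round the work are solid. World frame = base frame: x ahead of the robot, y to its left, z up, the work surface at z = 0. Lengths are in m, angles in rad, forces in N, time in s.
With the tool pointing down it reaches from about 0.35 to 0.875 m from the base axis. Payload 15.5 kg.
Tool frame: the origin (TCP) lies between the finger pads; the fingertips stand 19 mm ahead of it and the grasp point (between the pads) is the TCP; z points along the fingers, y is the line along which they close (so a half turn about z gives the same grasp; the last joint's range is limited). The gripper opens to 85 mm and grips with 20 to 120 N. Pads are 22 mm wide; open, the fingers measure 114 mm over their backs; the gripper's body (76 mm by 85 mm) begins 54 mm behind the grasp point. The pads swing forward as they close: fully open they stand 13 mm farther back than shut.
Start: joints at [1.071, 0.494, 1.345, -0, 1.302, -0.096], TCP at [0.246, 0.574, 0.25] pointing down, gripper open.
Joint ranges: [-2.91, 2.91], [-0.82, 2.16], [0.22, 2.67], [-1.22, 4.37], [0.12, 2.79], [-3.08, 3.08]. Speed limits (rad/s): [1.89, 1.89, 2.57, 3.01, 3.01, 3.01].

### API

Orientations are given as a unit quaternion [x, y, z, w].
In Python, from bench import movep, servo_line, goto_joints, let_go, gripper_close, pause, solve_ik, get_image, camera_params, Unreachable, job_done, read_t, read_q, read_dq, read_joint_torque, read_tool_pos, read_tool_rot, read_wrist_force, read_torque, read_opening, read_gripper_force gives the robot as it stands. Calls block until the motion is done:
- movep(position, orientation): joint-space move of the TCP to a pose.
- servo_line(position, rot=None, speed=0.15, threshold=None): straight line of the TCP; rot=None keeps the orientation; speed is the mean speed in m/s. With threshold (N) it stops when the force on the tool has changed by that much, and returns True; else False.
- goto_joints(angles): joint-space move.
- let_go() and gripper_close(): open the fingers fully, or close them until they stop; the grip force is fixed at half the most.
- pause(seconds).
- solve_ik(position, orientation): joint angles nearest the present ones, or None.
- get_image(name): name is "scene" or "top" or "wrist"; returns the picture (384x512x3 uint8, blue, green, red); there is no depth.
- camera_params(name): a dict with "camera_matrix" (3x3 intrinsics, pixels), "pose" (4x4, takes a point from camera to world coordinates). Camera axes: x right, y down, z forward; pixel columns grow to the right and rows downward; lengths in m; the calibration is good to about 2 mm. A picture is of the moment at which its call begins: read the wrist's pose just before it. camera_params takes no time and is no camera call; for the wrist camera it gives the pose at the moment of the call.
A pose or a line that the arm cannot do raises Unreachable and nothing moves.
- job_done(): hands the job in; it is judged then, once.
Readings, each from a call of its own:
- read_t(): time.
- read_q(): joint angles.
- read_dq(): joint speeds.
- read_joint_torque(): joint torques, N m.
- read_tool_pos(): TCP position.
- read_tool_rot(): TCP orientation.
- read_wrist_force(): force on the tool from outside, world axes, zero at the start.
- read_torque(): the same for the moment, N m.
- read_opening(): finger opening in m.
- read_gripper_force(): force on a finger pad.
Only numpy, scipy, OpenCV 4.12 (cv2) and the standard library are available. Lean on these libraries where they do the work, as an engineer would, in place of code of your own. Each camera call takes 0.05 s, during which the arm holds its last target. There are 200 camera calls.

## Working session

There is one attempt and no reset: what is moved stays moved. The work goes in short steps, each a Python script; the robot and the scene stay as the last script left them, time stands still between calls to the robot, and variables do not carry over. Pictures are saved under pics/ and viewed, at most 10 in all, crops included, and the job is handed in when it is done.

```bash
mkdir -p pics; python3 - <<'E'
from bench import *
import cv2,numpy as np
for n in("scene","top"):
    cv2.imwrite(f"pics/{n}0.png",cv2.resize(get_image(n),(800,600),interpolation=cv2.INTER_CUBIC))
    p=camera_params(n);print(n,np.round(p["camera_matrix"],1).tolist(),np.round(p["pose"],3).tolist())
print(read_t(),read_tool_rot())
E
```

```text
scene [[394.9, 0.0, 254.9], [0.0, 394.9, 187.0], [0.0, 0.0, 1.0]] [[0.913, -0.27, 0.306, 0.336], [-0.408, -0.635, 0.656, -0.621], [0.017, -0.724, -0.69, 0.748], [0.0, 0.0, 0.0, 1.0]]
top [[449.7, 0.0, 255.4], [0.0, 449.7, 190.1], [0.0, 0.0, 1.0]] [[-0.005, -0.993, 0.119, 0.471], [-1.0, 0.007, 0.016, -0.044], [-0.017, -0.119, -0.993, 1.283], [0.0, 0.0, 0.0, 1.0]]
0.1 [ 2.01022495e-01  9.79586484e-01 -5.00302517e-04 -1.65179216e-04]
```

View pics/top0.png

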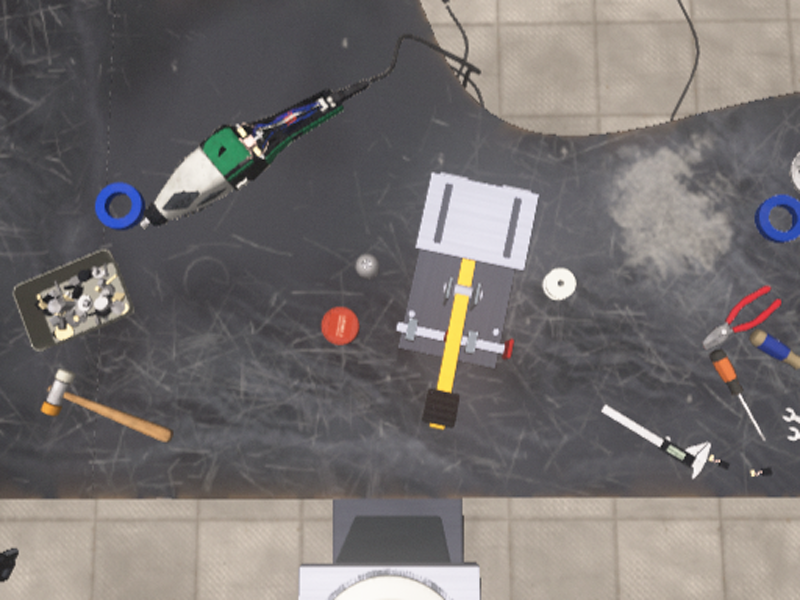

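View pics/scene0.png

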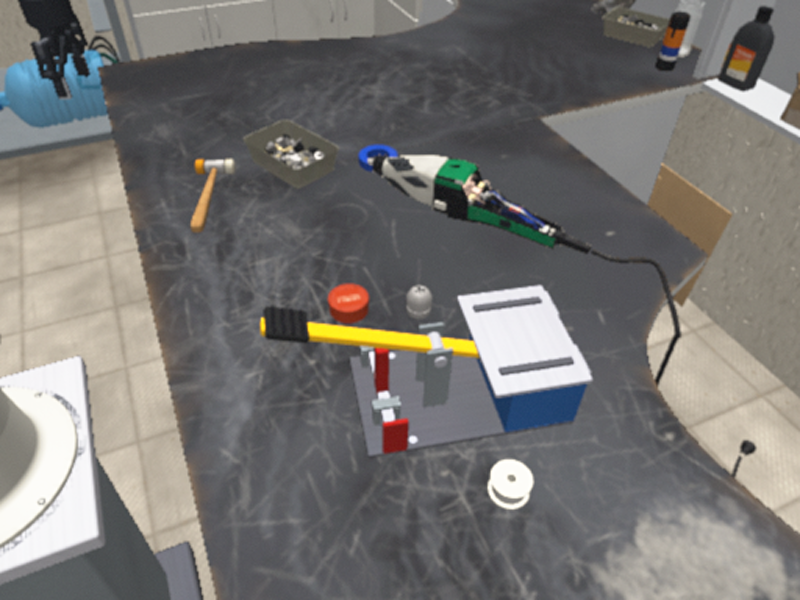

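The top view shows the pad at (441,408), the tab at (509,349), the plate's near corners at (399,348) and (495,367), and the flap's front corners at (415,247) and (525,270). In the scene view the pad is at (286,324) and the tab top at (396,424). I'll fit the bin pose from these.

```bash
cat >fit.py <<'E'
from bench import *
import numpy as np
from scipy.optimize import least_squares
obs=[("top",-193,0,194,441,408),("top",-75,-100,90,509,349),("top",-110,90,6,399,348),("top",-110,-90,6,495,367),
("top",58,94,105,415,247),("top",58,-94,105,525,270),("top",193,94,105,433,173),("top",193,-94,105,539,194),
("scene",-193,0,194,286,324),("scene",-75,-100,90,396,424),("scene",-110,-90,6,369,453)]
cam={n:camera_params(n) for n in("top","scene")}
def w(p,b):
    c,s=np.cos(p[2]),np.sin(p[2]);b=np.asarray(b,float)
    return np.array([p[0]+c*b[0]-s*b[1],p[1]+s*b[0]+c*b[1],b[2]])
def proj(n,X):
    K,T=np.array(cam[n]["camera_matrix"]),np.array(cam[n]["pose"])
    v=K@(T[:3,:3].T@(X-T[:3,3]));return v[:2]/v[2]*1.5625
def res(p):return np.concatenate([proj(o[0],w(p,np.array(o[1:4])/1000))-o[4:] for o in obs])
r=least_squares(res,[.5,0,0],loss="soft_l1");P=r.x
E
python3 - <<'E'
from fit import *
from scipy.spatial.transform import Rotation as R
print(P,np.round(res(P).reshape(-1,2),1).tolist())
for b in[(-.193,0,.194),(-.202,0,.05),(-.075,-.104,.065)]:print(w(P,b))
T=R.from_quat(read_tool_rot()).as_matrix()
print("cam in tool",T.T@(np.array(camera_params("wrist")["pose"])[:3,3]-read_tool_pos()))
for k in range(4):
    q=(R.from_euler("z",P[2]+k*np.pi/2)*R.from_euler("x",np.pi)).as_quat()
    print(k,q,[solve_ik(w(P,b),q) for b in[(-.075,-.15,.066),(-.075,-.08,.066),(-.197,0,.25),(-.198,0,.065)]])
E
```

```text
[ 0.62033669 -0.13254161 -0.21631945] [[0.9, -1.2], [2.4, -0.8], [-0.9, -0.7], [0.6, 1.2], [0.5, 0.4], [-0.8, 0.0], [-1.3, -1.0], [0.2, -0.1], [0.1, -1.0], [-0.9, -0.4], [-1.4, 4.4]]
[ 0.43183474 -0.0911168   0.194     ]
[ 0.42304449 -0.08918507  0.05      ]
[ 0.52476246 -0.21802007  0.065     ]
cam in tool [ 0.06661613  0.00028092 -0.1220883 ]
0 [ 9.94156437e-01 -1.07948962e-01 -6.60996756e-18  6.08745249e-17] [array([-5.75433464e-01,  6.63646124e-01,  1.63825474e+00, -4.44089210e-16,
        8.39691787e-01,  1.21168231e+00]), array([-4.57682397e-01,  6.51107399e-01,  1.67325652e+00, -4.44089210e-16,
        8.17228732e-01,  1.32943338e+00]), array([-3.44575333e-01,  2.30756229e-01,  1.78300037e+00, -4.44089210e-16,
        1.12783606e+00,  1.44254044e+00]), array([-3.44871229e-01,  5.50923461e-01,  1.99040203e+00, -4.44089210e-16,
        6.00267165e-01,  1.44224455e+00])]
1 [7.79306202e-01 6.26643315e-01 3.83708365e-17 4.77187423e-17] [array([-5.75433464e-01,  6.63646124e-01,  1.63825474e+00, -4.44089210e-16,
        8.39691787e-01, -3.59114016e-01]), array([-4.57682397e-01,  6.51
[... 606 characters left out ...]
623,  1.78300037,  0.        ,  1.12783606,
       -1.69905221]), array([-0.34487123,  0.55092346,  1.99040203,  0.        ,  0.60026716,
       -1.69934811])]
3 [-6.26643315e-01  7.79306202e-01  4.77187423e-17 -3.83708365e-17] [array([-5.75433464e-01,  6.63646124e-01,  1.63825474e+00, -4.44089210e-16,
        8.39691787e-01,  2.78247864e+00]), array([-4.57682397e-01,  6.51107399e-01,  1.67325652e+00, -4.44089210e-16,
        8.17228732e-01,  2.90022970e+00]), array([-3.44575333e-01,  2.30756229e-01,  1.78300037e+00, -4.44089210e-16,
        1.12783606e+00,  3.01333677e+00]), array([-3.44871229e-01,  5.50923461e-01,  1.99040203e+00, -4.44089210e-16,
        6.00267165e-01,  3.01304087e+00])]
```

```bash
python3 - <<'E'
from fit import *
import cv2
from scipy.spatial.transform import Rotation as R
q=(R.from_euler("z",P[2])*R.from_euler("x",np.pi)).as_quat()
gripper_close()
movep(w(P,(-.075,-.150,.30)),q)
print(read_t(),servo_line(w(P,(-.075,-.150,.070)),speed=.12,threshold=12))
print(servo_line(w(P,(-.075,-.066,.070)),speed=.04,threshold=9))
c,s=np.cos(P[2]),np.sin(P[2]);d=read_tool_pos()-w(P,(0,0,0))
print("bin y",-s*d[0]+c*d[1],read_tool_pos(),read_wrist_force(),read_t())
a=get_image("scene")[130:330,130:390];b=get_image("top")[150:300,210:400]
cv2.imwrite("pics/push.png",np.hstack([cv2.resize(a,(400,308)),cv2.resize(b,(390,308))]))
E
```

```text
3.95 False
True
bin y -0.07531977929766293 [ 0.53119952 -0.19007007  0.07022485] [-2.34918728 -5.10876592  7.13817617] 7.675
```

View pics/push.png

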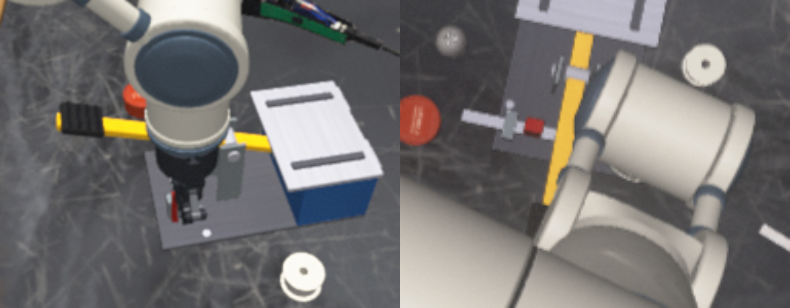

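The post (535,127) now stands left of the lever (570). I'll push a little harder to confirm the end stop.

```bash
python3 - <<'E'
from fit import *
c,s=np.cos(P[2]),np.sin(P[2])
def by():
    d=read_tool_pos()-w(P,(0,0,0));return -s*d[0]+c*d[1]
print(by(),read_wrist_force())
print(servo_line(w(P,(-.075,-.062,.070)),speed=.03,threshold=15),by(),read_wrist_force())
servo_line(w(P,(-.075,-.13,.070)),speed=.1);print(read_wrist_force())
servo_line(w(P,(-.075,-.15,.30)),speed=.2);print(read_wrist_force(),read_t())
import cv2
cv2.imwrite("pics/after.png",cv2.resize(get_image("top")[150:300,210:400],(760,600),interpolation=cv2.INTER_CUBIC))
E
```

```text
-0.07538335241546967 [-2.03559729 -3.57433296  7.73004674]
True -0.0747275795299243 [-4.16099993 -5.9452034   8.69371561]
[-0.66011183 -0.26073235  0.12798008]
[ 0.33076393 -0.06092172 -0.79967552] 10.025
```

View pics/after.png

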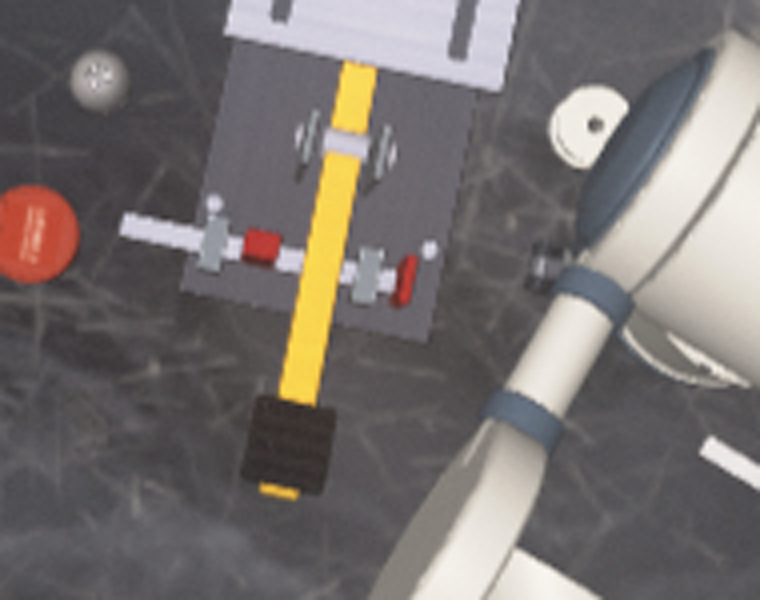

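```bash
python3 - <<'E'
from fit import *
for n,y,z in(("tab",-.100,.09),("post",0,.124)):
  for s in(.03,.036,.040):
    print(n,s,(proj("top",w(P,(-.075,y+s,z)))/1.5625-[210,150])*4)
print("pad",(proj("top",w(P,(-.193,0,.194)))/1.5625-[210,150])*4)
E
```

```text
tab 0.03 [424.41083674 281.87971068]
tab 0.036 [415.4923813  279.97923666]
tab 0.04 [409.54879824 278.71269166]
post 0.03 [278.13334673 246.64164683]
post 0.036 [269.01810569 244.70010353]
post 0.04 [262.94343118 243.40619988]
pad [291.32078683 441.41953518]
```

```bash
python3 -c "
import cv2;a=cv2.imread('pics/after.png')[200:330,200:450];cv2.imwrite('pics/crop.png',cv2.resize(a,None,fx=3,fy=3))"
```

```text
(no output)
```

View pics/crop.png

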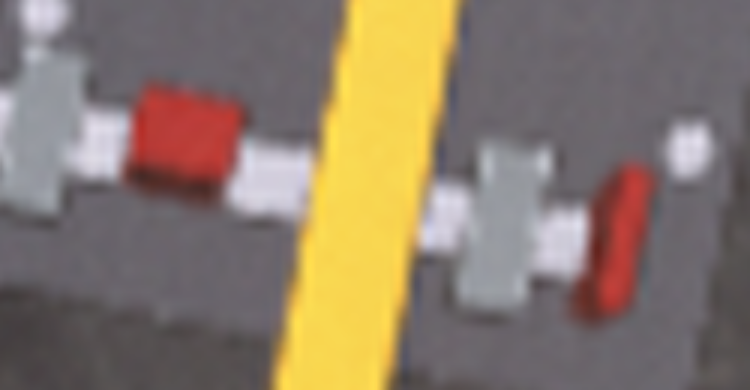

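The tab top (408,280) and the post top (263,243) match a travel of 0.040, so the slide is fully unlocked. Next is pressing the pad.

```bash
python3 - <<'E'
from fit import *
import cv2
from scipy.spatial.transform import Rotation as R
q=(R.from_euler("z",P[2])*R.from_euler("x",np.pi)).as_quat()
movep(w(P,(-.198,0,.28)),q)
print(servo_line(w(P,(-.198,0,.22)),speed=.1,threshold=15),read_wrist_force())
print(servo_line(w(P,(-.198,0,.085)),speed=.05,threshold=25),read_tool_pos(),read_wrist_force())
print(servo_line(w(P,(-.198,0,.058)),speed=.03,threshold=12),read_tool_pos(),read_wrist_force())
pause(.5);print(read_tool_pos(),read_wrist_force(),read_t())
a=get_image("scene")[130:330,130:390];b=get_image("top")[80:300,210:400]
cv2.imwrite("pics/press.png",np.hstack([cv2.resize(a,(450,346)),cv2.resize(b,(300,346))]))
E
```

```text
False [ 0.0449257  -0.15854202 -0.71527244]
False [ 0.42829603 -0.09048293  0.08550477] [ 3.88189223 -1.06632268  9.73515917]
True [ 0.42863208 -0.09060494  0.07333529] [-6.07733625  1.13402524 32.08201913]
[ 0.42855947 -0.09056393  0.07359165] [-3.65014322  1.74272505 25.90465855] 15.5083
```

View pics/press.png

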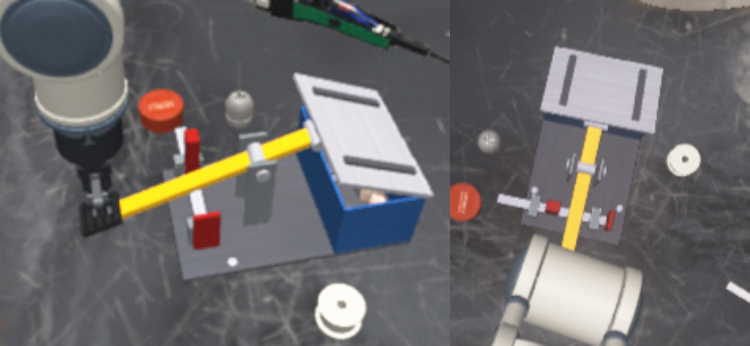

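The fingertips are on the pad, the lever is against its stop (26 N and holding, against about 8 N while moving), the flap is up, and the tin, chuck and spool are undisturbed. Handing in.

```bash
python3 -c "
from bench import *
print(read_wrist_force(),read_tool_pos());print(job_done())"
```

```text
[-3.67420868  0.50337297 25.80163787] [ 0.42856789 -0.09059559  0.07359026]
the job is handed in; nothing more can be done
None
```

I handed the job in with the slide fully across at its 40 mm stop and the fingertips pressing the lever pad down against its end stop at about 26 N; the flap is held up, and the tin, chuck and spool stand where they were.

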